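Shut a blow-off chest on its folding stay and blow off a pawl

ROBOT

A 7-joint arm with a two-finger parallel gripper is mounted at the origin on the work surface. World frame = base frame: x ahead of the robot, y to its left, z up, the work surface at z = 0. Lengths are in m, angles in rad, forces in N, time in s.
With the tool pointing down it reaches from about 0.4 to 0.875 m from the base axis. Payload 19.3 kg.
Tool frame: the origin (TCP) lies on the centre line of the jaws, within the pads' length; the fingertips stand 8 mm ahead of it and the grasp point (between the pads) lies 11 mm behind it (bot.tip_extent is the distance from the TCP to the fingertips, in m); x points along the fingers, y is the direction in which the jaws open and shut, and the axes are right-handed (so a half turn about x gives the same grasp; the last joint's range is limited). The gripper opens to 85 mm and grips with 20 to 120 N. Pads are 22 mm wide; open, the fingers measure 114 mm over their backs; the gripper's body (76 mm by 85 mm) begins 54 mm behind the grasp point. The pads swing forward as they close: fully open they stand 13 mm farther back than shut.
Start: joints at [1.057, 0.521, -0.036, 1.599, 0.021, 1.021, -0.113], TCP at [0.268, -0.564, 0.239] pointing down, gripper open.
Joint ranges: [-2.91, 2.91], [-0.3, 2.13], [-1.5, 1.42], [0.17, 2.43], [-1.26, 4.41], [0.16, 1.93], [-2.52, 2.52]. Speed limits (rad/s): [1.89, 1.89, 2.39, 2.39, 3.01, 3.01, 3.01].

INTERFACE

Orientations are given as [roll, pitch, yaw] about the fixed x, y, z axes, in that order (R = Rz(yaw) Ry(pitch) Rx(roll)).
In Python, from workcell import sensors, imaging, order, bot gives the robot as it stands.
- The arm moves only by the tool arm_command, never from a script. Its argument "commands" is a list of rows, each an object of numbers: "dx", "dy", "dz": the shift along the tool's x, y, z in cm; "twist": the turn about the tool's x in rad. A call has 1 to 12 rows; each row is the pose to reach, as a shift and turn from the pose measured when the call began, along the tool's axes at that moment; what a row does not reach only later rows make up. A row lasts 1/12 s, in which the tool goes at most 41.7 mm and 7.16 degrees, less where a joint would pass 70% of its speed; a pose out of reach is approached as far as the arm can. A call with a gripper value outside its range is refused whole. "grip" is the closure, from -1 (fully open) to 1 (shut), set as the call begins (left out, the last holds). The fingers move at their own pace and stop on an object; "squeeze" is the grip in N (left out, the last holds). Time passes only in rows, so rows that repeat a pose let the fingers close. It gives the time, the measured TCP pose, the force and the opening at its end, in the units of the state.
- sensors.observe(): the state, without advancing time (a new reading comes with each control period).
- imaging.grab_frame(name): name is "side" or "top" or "wrist"; returns the picture (400x640x3 uint8, red, green, blue); there is no depth.
- imaging.camera_info(name): a dict with "fx", "fy", "cx", "cy" (pixels), "origin" and "attitude" of the camera in the world. Camera axes: x right, y down, z forward; pixel columns grow to the right and rows downward; lengths in m; the calibration is good to about 2 mm. A picture is of the moment at which its call begins: read the wrist's pose just before it. camera_info takes no time and is no camera call; for the wrist camera it gives the pose at the moment of the call.
- order.job_done(): hands the job in, once; it reports no verdict.
The state is a dict: "clock": time; "qpos": joint angles; "qd": joint speeds; "joint_efforts": joint torques, N m; "position": TCP position; "tool_rot": TCP orientation; "force": force on the tool from outside, world axes, zero at the start; "moment": the same for the moment, N m; "grip_width": finger opening in m.
Only numpy, scipy, OpenCV 4.12 (cv2) and the standard library are available. Lean on these libraries where they do the work, as an engineer would, in place of code of your own. Each camera call takes 0.05 s, during which the arm holds its last target.

TASK

Blow this pawl clean: lay the pawl on the grating inside the open air chest (set it down, do not drop it), break the chest lid's folding stay by pushing its knee in, and lower the lid fully shut without slamming it. With the lid shut, push the spring-centred valve lever right over towards the chest, hold it there for two seconds, then let it come back to the centre. Leave the other parts on the bench where they are.

Things in the scene. Friction and masses are not known exactly. Their poses are not given: they have to be found in the camera images.
- chest: grey steel air chest fixed to the bench, 220 (x) by 200 (y) mm, rim 130 mm high, walls 4 mm; origin centre of underside, z up. Inside, a grating 75 mm above the bench. Lid hinged along the rim on its +y side (hinge parallel to its x), at the start open almost upright (top edge at 347 mm). The folding stay is outside the +x end wall
- lid_hinge (a point): middle of the lid's hinge line (chest frame: x 0, y +100, z 130 mm); its axes are the chest's
- lid (a joint): lid hinge angle in rad: 0 standing open as at the start, grows as the lid closes, 1.5 fully shut (top face level, 136 mm above the bench). Friction hinge: the lid stays at any angle where it is left and takes 3 to 5 N at its edge to move once the stay is broken; while the stay is locked it cannot be closed
- lid_edge (a point): middle of the lid's free edge, on its outer (upper when shut) face. Flat aluminium panel, 220 mm along the hinge, 217 mm from hinge line to free edge, 6 mm thick (underside in the hinge line), outer face plain, 18 mm lip at the free edge. The outer face looks to the chest's +y while open; point x along the hinge, y from free edge to hinge, z out of the outer face
- knee_bar (a point): middle of the round steel thumb bar at the stay's knee: 16 mm diameter, 50 mm long along the chest's x, its middle 43 mm outboard of the +x wall (18 to 68 mm); at the start 48 mm above the rim. Break the stay by pushing the bar 25 to 35 mm down and to the hinge side, along chest direction y +0.58, z -0.82, with 4 to 7 N; it then stays broken when left
- stay_foot (a point): pivot of the stay's lower strap on the chest's +x wall (chest frame y -70, z 115 mm). Two 14 mm wide steel straps, each 100 mm long: the lower from here to the knee, the upper from the knee to the lid's side edge 100 mm from the hinge (that pivot ends 16 mm outboard of the wall). As the lid shuts the knee folds down beside the chest
- knee (a joint): knee angle in rad: 0 to 0.05 locked, 7 mm past dead centre on the upper side against a stop; about 0.14 at dead centre; grows as the stay folds (0.4 and more is properly broken; about 2.55 with the lid shut)
- valve: hand valve fixed to the bench on the right (-y) side of the chest: dark steel block 70 by 60 by 50 mm with a small aluminium turret on top to 66 mm; origin at the centre of its underside; the valve's +y is the chest side
- lever_ball (a point): centre of the 26 mm black ball on top of the upright valve lever (10 mm rod; pivot 58 mm above the bench on the valve's axis; ball 92 mm above the pivot, 150 mm above the bench when centred)
- lever (a joint): lever angle in rad: 0 centred, positive when it leans to the valve's +y (towards the chest), stops at +0.5 and -0.5. Spring-centred, about 4.5 N at the ball for a full throw; returns by itself when let go. Over 0.35 counts as right over
- pawl_mid (a point): centre of the loose cast iron pawl, half-way up: lies flat on the bench right of the chest, 26 mm thick, about 0.4 kg, 117 mm long along its x: 42 mm round hub at the -x end, straight shank 24 mm wide (this point is at its middle; clear 20 mm either way along x), hooked tooth at the +x end reaching 28 mm to +y. z up
- pawl: the same pawl, origin at the middle of its underside
- switch_box: bystander: yellow-painted switch box 75 by 60 by 64 mm, origin at its underside; leave alone
- wear_pad: bystander: white nylon pad 80 by 50 by 14 mm, origin at its underside; leave alone
- bearing_cap: bystander: round bronze bearing cap, 76 mm diameter, 30 mm high, origin at its underside; leave alone
- flyweight: bystander: blocky cast iron flyweight about 95 by 45 by 28 mm with a stub tongue, origin at its underside; leave alone
- spanner: bystander: 200 mm steel spanner lying flat on the left; leave alone
- pin_can: bystander: open steel can of pins, 70 mm diameter, about 105 mm high with pins, origin at its underside; leave alone
Not all that is in view belongs to the job. What is shaped like the pawl but blue or green is not meant.

How it is judged:
By the outcome, as a careful person would: the job done as asked, in the order asked, and still so for the second after the job is handed in, with the robot touching nothing.
It also fails if it takes over 72 s, if anything falls off the work surface, if the arm or the gripper's body presses on something with over 40 N, if the wrist force passes 120 N, or if a joint passes its speed limit or range.

## Working session

There is one attempt and no reset: what is moved stays moved. The work goes in short steps, Python scripts to look and compute and a tool call to move; the robot and the scene stay as the last step left them, time stands still between calls to the robot, and variables do not carry over. Pictures are saved under pics/ and viewed, and the job is handed in when it is done.

Besides the shell and the picture viewer there is one more tool, called after ">>>" as a command line: name --argument value ..., lists and objects as JSON in quotes. arm_command: Moves the arm, as the interface text tells. Its arguments: {"type":"object","properties":{"commands":{"type":"array"},"grip":{"type":"number"},"squeeze":{"type":"number"}},"required":["commands"]}

```bash
ls; mkdir -p pics
python3 - <<'E'
from workcell import sensors, imaging, order, bot
import cv2,numpy as np
s=sensors.observe(); print({k:np.round(v,3) for k,v in s.items()})
for n in("top","side","wrist"):
    c=imaging.camera_info(n);print(n,c)
    im=imaging.grab_frame(n);cv2.imwrite(f"pics/{n}0.png",im[:,:,::-1])
E
```

```text
pics
{'clock': np.float64(0.0), 'qpos': array([ 1.057,  0.522, -0.036,  1.6  ,  0.021,  1.021, -0.113]), 'qd': array([-0.001,  0.   ,  0.   , -0.003,  0.001, -0.   , -0.   ]), 'joint_efforts': array([-2.0000e-03, -9.2709e+01,  1.9790e+00, -3.6993e+01,  1.8000e-02,
        8.0000e-03,  0.0000e+00]), 'position': array([ 0.268, -0.564,  0.239]), 'tool_rot': array([-1.514,  1.57 ,  2.072]), 'force': array([0.298, 0.416, 0.004]), 'moment': array([-0.009,  0.013,  0.006]), 'grip_width': np.float64(0.085)}
top {'fx': 451.5737180073032, 'fy': 451.5737180073032, 'cx': 319.74479134576893, 'cy': 198.01220481599606, 'origin': array([ 0.26888874, -0.01482516,  1.54531651]), 'attitude': array([-2.97401312,  0.00807067, -1.5701229 ])}
side {'fx': 507.44743963860714, 'fy': 507.44743963860714, 'cx': 315.3545068492394, 'cy': 214.1879865268309, 'origin': array([ 0.37230414, -1.16403213,  1.51463293]), 'attitude': array([-2.42499753e+00,  1.62805967e-03, -9.11925144e-02])}
wrist {'fx': 327.9399416511985, 'fy': 327.9399416511985, 'cx': 319.28355830008195, 'cy': 199.49813648294352, 'origin': array([ 0.3444399 , -0.52811979,  0.37398015]), 'attitude': array([ 2.80883085e+00,  5.81627480e-04, -1.12606948e+00])}
```

View pics/top0.png

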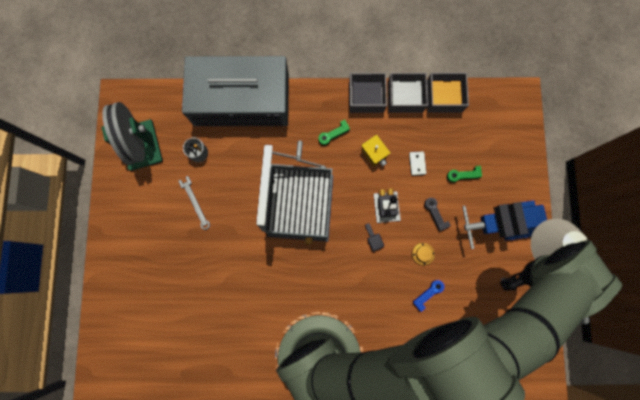

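View pics/side0.png

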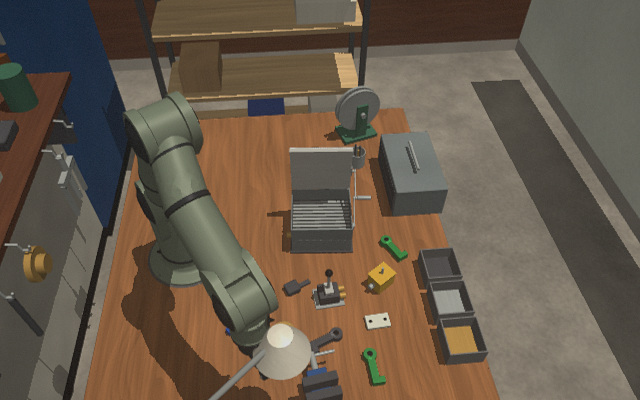

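View pics/wrist0.png

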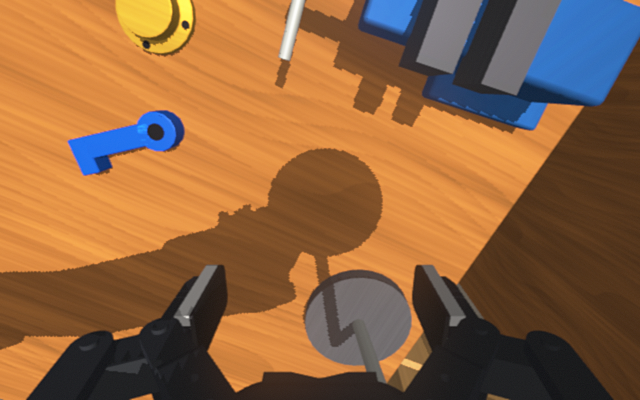

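Run:
```python
import cv2
t=cv2.imread('pics/top0.png');s=cv2.imread('pics/side0.png')
cv2.imwrite('pics/t1.png',cv2.resize(t[110:310,240:500],None,fx=3,fy=3,interpolation=cv2.INTER_CUBIC)[:600,:780])
cv2.imwrite('pics/s1.png',cv2.resize(s[130:390,210:450],None,fx=2.3,fy=2.3,interpolation=cv2.INTER_CUBIC))
```

```text
(no output)
```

View pics/t1.png

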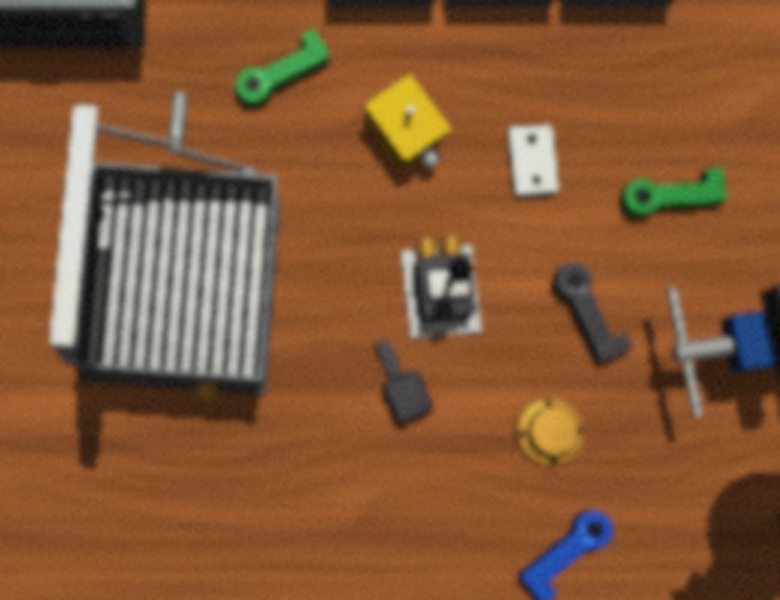

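View pics/s1.png

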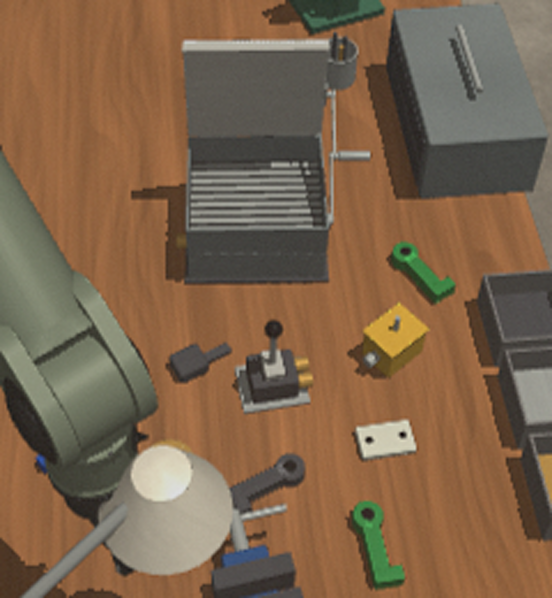

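```bash
cat > h.py <<'E'
import numpy as np,cv2
from scipy.spatial.transform import Rotation as Ro
C={'top':dict(f=451.5737180073032,cx=319.74479134576893,cy=198.01220481599606,o=[0.26888874,-0.01482516,1.54531651],a=[-2.97401312,0.00807067,-1.5701229]),
'side':dict(f=507.44743963860714,cx=315.3545068492394,cy=214.1879865268309,o=[0.37230414,-1.16403213,1.51463293],a=[-2.42499753,1.62805967e-03,-9.11925144e-02])}
def ray(n,p,ci=None):
    c=C[n] if ci is None else dict(f=ci['fx'],cx=ci['cx'],cy=ci['cy'],o=ci['origin'],a=ci['attitude'])
    d=Ro.from_euler('xyz',c['a']).apply([(p[0]-c['cx'])/c['f'],(p[1]-c['cy'])/c['f'],1])
    return np.array(c['o']),d
def onz(n,p,z,ci=None):
    o,d=ray(n,p,ci); return o+d*(z-o[2])/d[2]
def tri(a,b):
    (o1,d1),(o2,d2)=a,b
    s=np.linalg.lstsq(np.c_[d1,-d2],o2-o1,rcond=None)[0]
    p=o1+d1*s[0];q=o2+d2*s[1];return (p+q)/2,np.linalg.norm(p-q)
def proj(n,P,ci=None):
    c=C[n] if ci is None else dict(f=ci['fx'],cx=ci['cx'],cy=ci['cy'],o=ci['origin'],a=ci['attitude'])
    v=Ro.from_euler('xyz',c['a']).inv().apply(np.array(P)-c['o'])
    return c['cx']+c['f']*v[0]/v[2],c['cy']+c['f']*v[1]/v[2]
E
python3 - <<'E'
from h import *
T=lambda x,y:(240+x/3,110+y/3)
S=lambda x,y:(210+x/2.3,130+y/2.3)
def p(l,v):print(l,np.round(v,3))
# chest rim corners in top
p('rim -y+x',onz('top',T(275,178),.13));p('rim -y-x',onz('top',T(262,384),.13));p('rim +y+x in',onz('top',T(93,170),.13));p('rim+y-x',onz('top',T(78,378),.13))
print('lid top +x',onz('top',T(84,106),.347),onz('top',T(62,345),.347))
print('side rim front',onz('side',S(187,232),.13),onz('side',S(327,230),.13))
print('bar out',tri(ray('top',T(181,93)),ray('side',S(370,156))))
print('bar in',tri(ray('top',T(175,149)),ray('side',S(332,156))))
print('ball',tri(ray('top',T(458,268)),ray('side',S(274,329))),onz('top',T(458,268),.15))
print('lamp',tri(ray('top',(553,242)),ray('side',(281,337))))
print('lampbase/ pawl hub',onz('top',T(573,280),.026),'side',onz('side',S(291,468),.026))
print('pawl end',onz('top',T(607,355),.026))
print('vise handle',tri(ray('top',T(673,292)),ray('side',S(286,510))))
E
```

```text
rim -y+x [ 0.602 -0.041  0.13 ]
rim -y-x [ 0.381 -0.027  0.13 ]
rim +y+x in [0.611 0.154 0.13 ]
rim+y-x [0.388 0.165 0.13 ]
lid top +x [0.61853311 0.13729389 0.347     ] [0.39870436 0.15251941 0.347     ]
side rim front [ 0.38855404 -0.03242114  0.13      ] [ 0.60230812 -0.04828811  0.13      ]
bar out (array([0.68262474, 0.0575824 , 0.1749806 ]), np.float64(6.656688624049313e-05))
bar in (array([0.62292997, 0.06344388, 0.17440241]), np.float64(0.0010545000850800184))
ball (array([ 0.50082637, -0.23236619,  0.14486122]), np.float64(0.0012013235523072913)) [ 0.50057968 -0.23153065  0.15      ]
lamp (array([ 0.34505475, -0.58659193,  0.41410206]), np.float64(0.007516965661819804))
lampbase/ pawl hub [ 0.5073017  -0.38054639  0.026     ] side [ 0.50951231 -0.38752702  0.026     ]
pawl end [ 0.4220881  -0.41519012  0.026     ]
vise handle (array([ 0.48818902, -0.47583634,  0.07964023]), np.float64(0.005195032035092904))
```

Run:
```python
import cv2,numpy as np
t=cv2.imread('pics/top0.png');s=cv2.imread('pics/side0.png')
a=cv2.resize(t[180:380,440:640],(400,400),interpolation=cv2.INTER_CUBIC)
b=cv2.resize(s[250:400,180:380],(533,400),interpolation=cv2.INTER_CUBIC)[:,:400]
cv2.imwrite('pics/l1.png',np.hstack([a,b]))
```

```text
(no output)
```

View pics/l1.png

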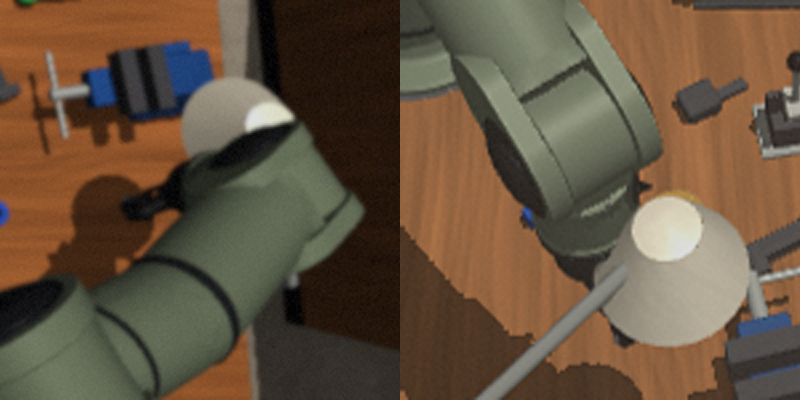

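Run:
```python
from h import *
print('cap',tri(ray('top',(574,242)),ray('side',(280,335.5))))
print('rim left',tri(ray('top',(531,240)),ray('side',(284,379))),'upto')
for z in(.3,.4,.5,.6):print(z,onz('top',(574,242),z),onz('top',(553,247),z),onz('side',(280,335),z))
```

```text
cap (array([ 0.34291713, -0.6099683 ,  0.46586448]), np.float64(0.004478891680746606))
rim left (array([ 0.35271728, -0.61366507,  0.23895117]), np.float64(0.02853005270183065)) upto
0.3 [ 0.35686743 -0.70120271  0.3       ] [ 0.34321574 -0.64275354  0.3       ] [ 0.33575476 -0.52116631  0.3       ]
0.4 [ 0.34980266 -0.64608599  0.4       ] [ 0.33724721 -0.59233035  0.4       ] [ 0.33876385 -0.57409307  0.4       ]
0.5 [ 0.3427379  -0.59096928  0.5       ] [ 0.33127869 -0.54190715  0.5       ] [ 0.34177294 -0.62701982  0.5       ]
0.6 [ 0.33567313 -0.53585256  0.6       ] [ 0.32531017 -0.49148396  0.6       ] [ 0.34478203 -0.67994658  0.6       ]
```

```bash
cat >> h.py <<'E'
def wrap(a): return (a+np.pi)%(2*np.pi)-np.pi
def Rt(s): return Ro.from_euler('xyz',s['tool_rot']).as_matrix()
def jaw(s):
    y=Rt(s)[:,1]; return np.arctan2(y[1],y[0])
def goal(P,jawang=None):
    from workcell import sensors
    s=sensors.observe();R=Rt(s);d=R.T@(np.array(P)-s['position'])*100
    tw=None
    if jawang is not None:
        # tool x down: positive twist -> jaw angle decreases
        e=wrap(2*(jawang-jaw(s)))/2; tw=-e
    print('t',round(float(s['clock']),2),'pos',np.round(s['position'],4),'jaw',round(float(jaw(s)),3),'xdir',np.round(R[:,0],3),'cm',np.round(d,2),'twist',tw,'q',np.round(s['qpos'],2),'F',np.round(s['force'],1),'w',round(float(s['grip_width']),4))
E
python3 - <<'E'
from h import *
from workcell import bot
print([ (k,getattr(bot,k)) for k in dir(bot) if k[0]!='_'])
t=cv2.imread('pics/top0.png')
roi=t[190:240,415:460];g=roi.astype(int)
m=((g.max(2)-g.min(2)<30)&(g.max(2)<110)).astype(np.uint8)
n,l,st,ce=cv2.connectedComponentsWithStats(m);print(st,ce)
goal([.268,-.42,.24]);goal([.45,-.40,.2],np.radians(113))
E
```

```text
[('IKError', <class 'workcell.IKError'>), ('tip_extent', 0.008)]
[[   0    0   45   50 1931]
 [  10    8   25   33  319]] [[22.24546867 24.5717245 ]
 [20.51410658 24.06583072]]
t 0.15 pos [ 0.2682 -0.5642  0.2389] jaw -1.127 xdir [-0.     0.001 -1.   ] cm [ -0.1  -13.04  -6.17] twist None q [ 1.06  0.52 -0.04  1.6   0.02  1.02 -0.11] F [-0.2 -0.2 -0.6] w 0.0857
t 0.15 pos [ 0.2682 -0.5642  0.2389] jaw -1.127 xdir [-0.     0.001 -1.   ] cm [  3.89  -7.02 -23.47] twist 0.04246355636181853 q [ 1.06  0.52 -0.04  1.6   0.02  1.02 -0.11] F [-0.2 -0.2 -0.6] w 0.0857
```

>>> arm_command --commands '[{"dy": -3, "dz": -1.4}, {"dy": -6.5, "dz": -3}, {"dy": -10, "dz": -4.7}, {"dy": -12, "dz": -7}, {"dy": -12, "dz": -10}, {"dy": -11, "dz": -13.5}, {"dy": -10, "dz": -17}, {"dy": -8, "dz": -20.5}, {"dy": -7, "dz": -22.5}, {"dy": -7, "dz": -23.5}, {"dy": -7, "dz": -23.5}]' --grip -0.3

```text
validation failed for argument at $.co...
```

Run:
```python
from h import *
from workcell import imaging
goal([.45,-.40,.2],np.radians(113))
ci=imaging.camera_info('wrist');print(ci['origin'].tolist(),ci['attitude'].tolist())
im=imaging.grab_frame('wrist');cv2.imwrite("pics/w1.png",im[:,:,::-1])
```

```text
t 0.15 pos [ 0.2682 -0.5642  0.2389] jaw -1.127 xdir [-0.     0.001 -1.   ] cm [  3.89  -7.02 -23.47] twist 0.04246355636181853 q [ 1.06  0.52 -0.04  1.6   0.02  1.02 -0.11] F [-0.2 -0.2 -0.6] w 0.0857
[0.3444516988351569, -0.528143697676629, 0.374058264889039] [2.8088421216887367, 0.00042601889130500226, -1.1260743016218266]
```

View pics/w1.png

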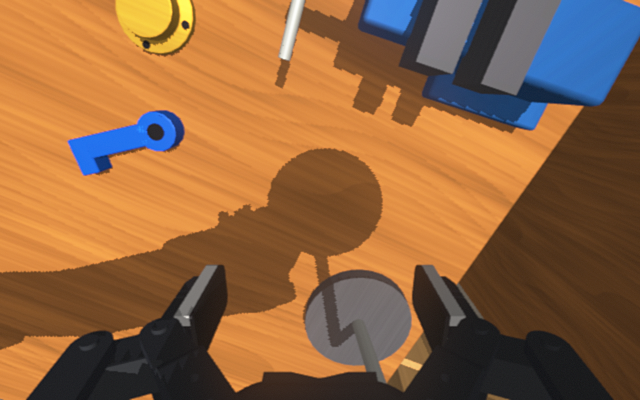

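>>> arm_command --commands '[{"dx": 0, "dy": -3, "dz": -1.4, "twist": 0}, {"dx": 0, "dy": -6.5, "dz": -3, "twist": 0}, {"dx": 0, "dy": -10, "dz": -4.7, "twist": 0}, {"dx": 0, "dy": -12, "dz": -7, "twist": 0}, {"dx": 0, "dy": -12, "dz": -10, "twist": 0}, {"dx": 0, "dy": -11, "dz": -13.5, "twist": 0}, {"dx": 0, "dy": -10, "dz": -17, "twist": 0}, {"dx": 1, "dy": -8, "dz": -20.5, "twist": 0}, {"dx": 2, "dy": -7, "dz": -22.5, "twist": 0}, {"dx": 2, "dy": -7, "dz": -23.5, "twist": 0}, {"dx": 2, "dy": -7, "dz": -23.5, "twist": 0}]' --grip -0.3

```text
clock: 1.12
position: [0.4522, -0.3985, 0.218]
tool_rot: [-1.613, 1.568, 1.975]
force: [0.1, -0.3, 0.1]
grip_width: 0.0553
```

Run:
```python
from h import *
from workcell import imaging
goal([.45,-.40,.2],np.radians(113))
ci=imaging.camera_info('wrist');print(ci['origin'].tolist(),ci['attitude'].tolist())
im=imaging.grab_frame('wrist');cv2.imwrite("pics/w2.png",im[:,:,::-1])
```

```text
t 1.12 pos [ 0.4522 -0.3985  0.218 ] jaw -1.124 xdir [-0.001  0.002 -1.   ] cm [1.8  0.04 0.26] twist 0.04517905001285705 q [ 0.69  0.51 -0.1   1.68  0.06  0.96 -0.55] F [ 0.1 -0.3  0.1] w 0.0553
[0.5283625904149464, -0.3623988398344496, 0.353201502284204] [2.8090178390132223, 0.001971131433423867, -1.1232615751410355]
```

View pics/w2.png

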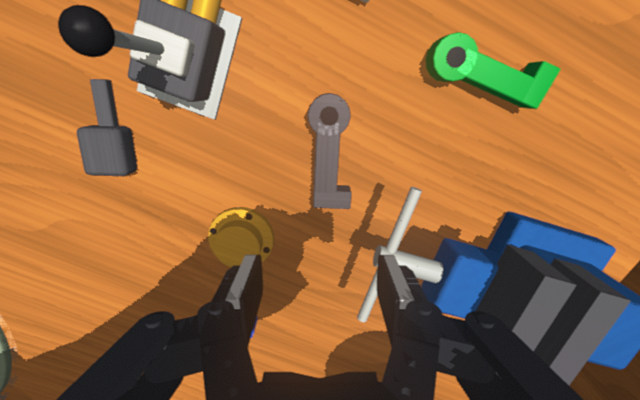

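Run:
```python
from h import *
ci=dict(fx=327.9399,cx=319.28356,cy=199.498,origin=[0.5283625904149464,-0.3623988398344496,0.353201502284204],attitude=[2.8090178390132223,0.001971131433423867,-1.1232615751410355])
o=lambda p,z=.026:np.round(onz('w',p,z,ci),4)
im=cv2.imread('pics/w2.png');g=im[85:215,290:370].astype(int)
m=(g.max(2)-g.min(2)<25)&(g.max(2)>75)
m=cv2.morphologyEx(m.astype(np.uint8),cv2.MORPH_OPEN,np.ones((3,3)))
for r in range(0,130,5):
    c=np.where(m[r])[0]
    if len(c):print(r+85,c.min()+290,c.max()+290)
cv2.imwrite('pics/m2.png',cv2.resize(np.hstack([im[85:215,290:370],cv2.cvtColor(m*255,cv2.COLOR_GRAY2BGR)]),None,fx=4,fy=4))
h,a,b=o((329,116)),o((327.5,150)),o((326,185))
print(h,a,b,np.degrees(np.arctan2(*(b-h)[1::-1])),np.linalg.norm(b-h))
print('handle tip',onz('w',(415,190),.08,ci),onz('w',(362,320),.08,ci))
```

```text
95 321 336
100 315 343
105 311 346
110 309 348
115 309 348
120 309 348
125 311 346
130 314 342
135 317 338
140 317 338
145 316 338
150 316 337
155 316 337
160 316 337
165 316 336
170 315 336
175 315 336
180 315 335
185 315 336
190 314 348
195 314 349
200 314 349
205 314 349
[ 0.5075 -0.3821  0.026 ] [ 0.4771 -0.3954  0.026 ] [ 0.4436 -0.4101  0.026 ] -156.33770447449226 0.06976539256680203
handle tip [ 0.48713377 -0.47418817  0.08      ] [ 0.34575065 -0.49727709  0.08      ]
```

View pics/m2.png

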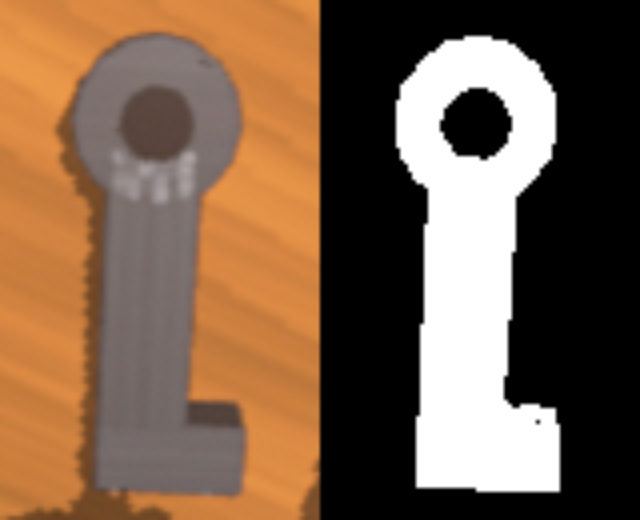

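Run:
```python
from h import *
ci=dict(fx=327.9399,cx=319.28356,cy=199.498,origin=[0.5283625904149464,-0.3623988398344496,0.353201502284204],attitude=[2.8090178390132223,0.001971131433423867,-1.1232615751410355])
P=onz('w',(326.6,161),.026,ci);print(P)
goal([P[0],P[1],.06],np.radians(113.7));goal([P[0],P[1],.012],np.radians(113.7))
```

```text
[ 0.46666086 -0.39953406  0.026     ]
t 1.17 pos [ 0.4505 -0.3996  0.2186] jaw -1.126 xdir [-0.001  0.001 -1.   ] cm [15.86  0.72 -1.47] twist 0.03132347225881915 q [ 0.7   0.51 -0.1   1.68  0.06  0.96 -0.55] F [-1.2 -0.1  0.1] w 0.0555
t 1.17 pos [ 0.4505 -0.3996  0.2186] jaw -1.126 xdir [-0.001  0.001 -1.   ] cm [20.66  0.72 -1.47] twist 0.03132347225881915 q [ 0.7   0.51 -0.1   1.68  0.06  0.96 -0.55] F [-1.2 -0.1  0.1] w 0.0555
```

>>> arm_command --commands '[{"dx": 3, "dy": 0.7, "dz": -1.5, "twist": 0.03}, {"dx": 6.5, "dy": 0.7, "dz": -1.5, "twist": 0.03}, {"dx": 10, "dy": 0.7, "dz": -1.5, "twist": 0.03}, {"dx": 13, "dy": 0.7, "dz": -1.5, "twist": 0.03}, {"dx": 15.5, "dy": 0.7, "dz": -1.5, "twist": 0.03}, {"dx": 17.5, "dy": 0.7, "dz": -1.5, "twist": 0.03}, {"dx": 19, "dy": 0.7, "dz": -1.5, "twist": 0.03}, {"dx": 20, "dy": 0.7, "dz": -1.5, "twist": 0.03}, {"dx": 20.4, "dy": 0.7, "dz": -1.5, "twist": 0.03}, {"dx": 20.6, "dy": 0.7, "dz": -1.5, "twist": 0.03}, {"dx": 20.6, "dy": 0.7, "dz": -1.5, "twist": 0.03}]'

```text
clock: 2.08
position: [0.4666, -0.3997, 0.0133]
tool_rot: [-1.233, 1.57, 2.323]
force: [-0.7, 0.3, 0.9]
grip_width: 0.0554
```

Run:
```python
from h import *
from workcell import imaging
goal([0.4667,-.3995,.012],np.radians(113.7))
im=imaging.grab_frame('wrist');cv2.imwrite("pics/w3.png",im[:,:,::-1])
```

```text
t 2.08 pos [ 0.4666 -0.3997  0.0133] jaw -1.156 xdir [-0.001  0.001 -1.   ] cm [ 0.13 -0.01 -0.01] twist 0.000871798193636586 q [ 0.66  0.81 -0.07  1.76  0.1   0.58 -0.63] F [-0.7  0.3  0.9] w 0.0554
```

View pics/w3.png

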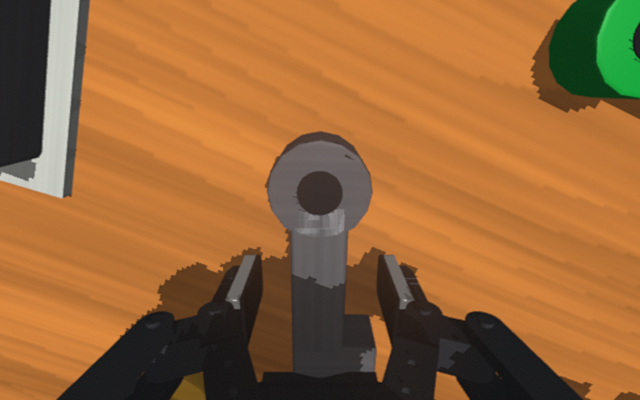

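>>> arm_command --commands '[{"dx": 0, "dy": 0, "dz": 0, "twist": 0}, {"dx": 0, "dy": 0, "dz": 0, "twist": 0}, {"dx": 0, "dy": 0, "dz": 0, "twist": 0}, {"dx": 0, "dy": 0, "dz": 0, "twist": 0}, {"dx": 0, "dy": 0, "dz": 0, "twist": 0}, {"dx": 0, "dy": 0, "dz": 0, "twist": 0}]' --grip 1 --squeeze 60

```text
clock: 2.63
position: [0.4672, -0.4, 0.0145]
tool_rot: [2.261, 1.57, -0.466]
force: [-2.4, 1.5, 10.6]
grip_width: 0.0228
```

Run:
```python
from h import *
goal([0.4667,-.3995,.30],np.radians(86.3))
goal([0.4667,-.3995,.012],np.radians(86.3))
```

```text
t 2.63 pos [ 0.4672 -0.4     0.0145] jaw -1.156 xdir [ 0. -0. -1.] cm [-2.855e+01 -5.000e-02  2.000e-02] twist 0.47907005729414376 q [ 0.66  0.81 -0.07  1.75  0.1   0.58 -0.63] F [-2.4  1.5 10.6] w 0.0228
t 2.63 pos [ 0.4672 -0.4     0.0145] jaw -1.156 xdir [ 0. -0. -1.] cm [ 0.25 -0.06  0.03] twist 0.47907005729414376 q [ 0.66  0.81 -0.07  1.75  0.1   0.58 -0.63] F [-2.4  1.5 10.6] w 0.0228
```

>>> arm_command --commands '[{"dx": -1.5, "dy": 0, "dz": 0, "twist": 0}, {"dx": -4, "dy": 0, "dz": 0, "twist": 0}, {"dx": -7.5, "dy": 0, "dz": 0, "twist": 0}, {"dx": -11.5, "dy": 0, "dz": 0, "twist": 0}, {"dx": -15.5, "dy": 0, "dz": 0, "twist": 0.03}, {"dx": -19, "dy": -1.5, "dz": -0.8, "twist": 0.08}, {"dx": -22, "dy": -4, "dz": -2, "twist": 0.13}, {"dx": -24, "dy": -7, "dz": -3.6, "twist": 0.19}, {"dx": -25, "dy": -10, "dz": -5.2, "twist": 0.25}, {"dx": -25.5, "dy": -13, "dz": -6.7, "twist": 0.31}, {"dx": -25.5, "dy": -16, "dz": -8.2, "twist": 0.37}, {"dx": -25.5, "dy": -18, "dz": -9.3, "twist": 0.41}]'

```text
clock: 3.63
position: [0.4795, -0.1946, 0.2701]
tool_rot: [-2.823, 1.57, 0.322]
force: [0.9, -0.1, -3.2]
grip_width: 0.0229
```

Run:
```python
from h import *
goal([0.493,.037,.27],np.radians(86.2))
```

```text
t 3.63 pos [ 0.4795 -0.1946  0.2701] jaw -1.568 xdir [ 0.001  0.    -1.   ] cm [ 1.000e-02 -2.315e+01 -1.420e+00] twist 0.06939183633413215 q [ 0.31  0.32 -0.05  1.84  0.02  0.98 -1.32] F [ 0.9 -0.1 -3.2] w 0.0229
```

>>> arm_command --commands '[{"dx": 0, "dy": -3, "dz": -0.2, "twist": 0.02}, {"dx": 0, "dy": -6.5, "dz": -0.5, "twist": 0.04}, {"dx": 0, "dy": -10, "dz": -0.8, "twist": 0.07}, {"dx": 0, "dy": -13, "dz": -1, "twist": 0.07}, {"dx": 0, "dy": -16, "dz": -1.2, "twist": 0.07}, {"dx": 0, "dy": -18.5, "dz": -1.4, "twist": 0.07}, {"dx": 0, "dy": -19.5, "dz": -1.4, "twist": 0.07}, {"dx": 0, "dy": -19.5, "dz": -1.4, "twist": 0.07}]'

```text
clock: 4.3
position: [0.4927, 0.0031, 0.2702]
tool_rot: [-2.213, 1.569, 0.865]
force: [0.8, -0.5, -3.3]
grip_width: 0.0226
```

Run:
```python
from h import *
from workcell import imaging
goal([0.493,.037,.27],np.radians(86.2))
ci=imaging.camera_info('wrist');print(ci['origin'].tolist(),ci['attitude'].tolist())
im=imaging.grab_frame('wrist');cv2.imwrite("pics/w4.png",im[:,:,::-1])
im=imaging.grab_frame('side');cv2.imwrite("pics/s4.png",im[:,:,::-1])
```

```text
t 4.3 pos [0.4927 0.0031 0.2702] jaw -1.634 xdir [ 0.001  0.001 -1.   ] cm [ 0.02 -3.39  0.18] twist 0.0031576545684943724 q [-0.01  0.28 -0.14  1.9   0.05  0.97 -1.81] F [ 0.8 -0.5 -3.3] w 0.0226
[0.5767244109759397, -0.0023958537900584465, 0.4054443242162045] [2.8099214819761267, 0.0008421832799474505, -1.6330087339048436]
```

View pics/w4.png

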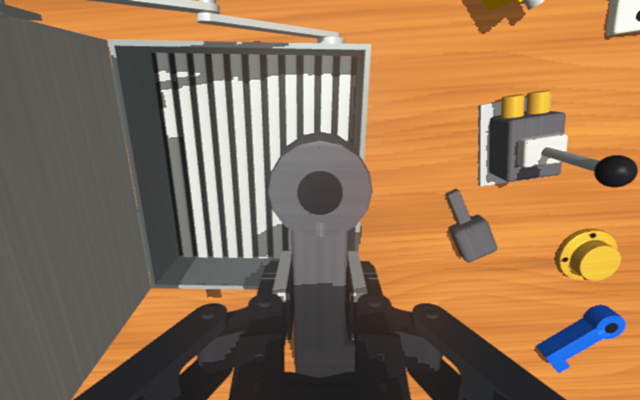

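View pics/s4.png

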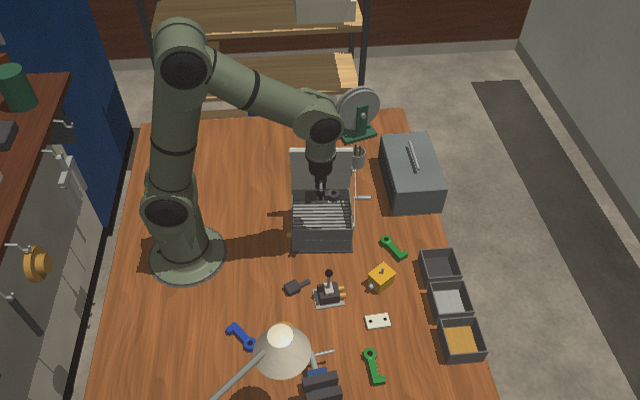

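```bash
cat >> h.py <<'E'
ci4=dict(fx=327.9399,cx=319.28356,cy=199.498,origin=[0.5767244109759397, -0.0023958537900584465, 0.4054443242162045],attitude=[2.8099214819761267, 0.0008421832799474505, -1.6330087339048436])
E
python3 - <<'E'
from h import *
from workcell import imaging
for p in[(371,44),(364,230),(109,41),(151,289),(240,44)]: print(p,np.round(onz('w',p,.13,ci4),4))
print('ball',onz('w',(616,171),.15,ci4))
im=cv2.imread('pics/w4.png');cv2.imwrite('pics/w4c.png',cv2.resize(im[0:320,80:400],(640,640))[:600])
E
```

```text
(371, 44) [ 0.6049 -0.0435  0.13  ]
(364, 230) [ 0.45   -0.0354  0.13  ]
(109, 41) [0.6195 0.1557 0.13  ]
(151, 289) [0.3996 0.1743 0.13  ]
(240, 44) [0.6112 0.0564 0.13  ]
ball [ 0.4983027  -0.23491199  0.15      ]
```

View pics/w4c.png

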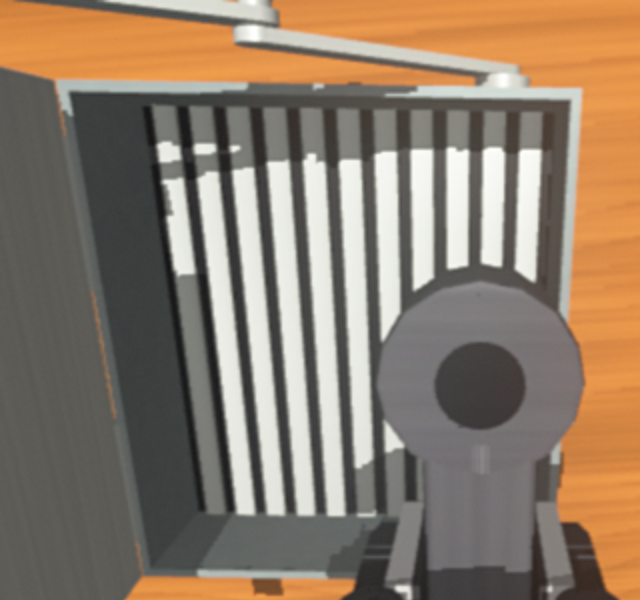

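>>> arm_command --commands '[{"dx": 0, "dy": -2, "dz": 0, "twist": 0}, {"dx": 1.5, "dy": -3.6, "dz": -0.1, "twist": 0}, {"dx": 4, "dy": -3.6, "dz": -0.1, "twist": 0}, {"dx": 7, "dy": -3.6, "dz": -0.1, "twist": 0}, {"dx": 10, "dy": -3.6, "dz": -0.1, "twist": 0}, {"dx": 12.5, "dy": -3.6, "dz": -0.1, "twist": 0}, {"dx": 14.5, "dy": -3.6, "dz": -0.1, "twist": 0}, {"dx": 16, "dy": -3.6, "dz": -0.1, "twist": 0}, {"dx": 16.8, "dy": -3.6, "dz": -0.1, "twist": 0}, {"dx": 17.2, "dy": -3.6, "dz": -0.1, "twist": 0}, {"dx": 17.4, "dy": -3.6, "dz": -0.1, "twist": 0}, {"dx": 17.5, "dy": -3.6, "dz": -0.1, "twist": 0}]'

```text
clock: 5.4
position: [0.4966, 0.0355, 0.0956]
tool_rot: [3.134, 1.569, -0.075]
force: [0.2, 0.4, -3.9]
grip_width: 0.0224
```

>>> arm_command --commands '[{"dx": 0.2, "dy": 0, "dz": 0, "twist": 0}, {"dx": 0.4, "dy": 0, "dz": 0, "twist": 0}, {"dx": 0.5, "dy": 0, "dz": 0, "twist": 0}, {"dx": 0.5, "dy": 0, "dz": 0, "twist": 0}]'

```text
clock: 5.73
position: [0.4967, 0.0355, 0.0907]
tool_rot: [3.134, 1.569, -0.075]
force: [0.7, 0.4, -3.4]
grip_width: 0.0225
```

>>> arm_command --commands '[{"dx": 0.1, "dy": 0, "dz": 0, "twist": 0}, {"dx": 0.2, "dy": 0, "dz": 0, "twist": 0}, {"dx": 0.2, "dy": 0, "dz": 0, "twist": 0}]'

```text
clock: 5.98
position: [0.4968, 0.0355, 0.0895]
tool_rot: [3.124, 1.568, -0.084]
force: [-6.3, -1.3, 16.0]
grip_width: 0.0226
```

>>> arm_command --commands '[{"dx": -0.05, "dy": 0, "dz": 0, "twist": 0}, {"dx": -0.05, "dy": 0, "dz": 0, "twist": 0}, {"dx": -0.05, "dy": 0, "dz": 0, "twist": 0}, {"dx": -0.05, "dy": 0, "dz": 0, "twist": 0}]' --grip -0.1

```text
clock: 6.32
position: [0.497, 0.0356, 0.09]
tool_rot: [-3.124, 1.568, -0.049]
force: [-0.2, -0.5, -0.4]
grip_width: 0.0469
```

>>> arm_command --commands '[{"dx": -1, "dy": 0, "dz": 0, "twist": 0}, {"dx": -2.5, "dy": 0, "dz": 0, "twist": 0}, {"dx": -5, "dy": 0, "dz": 0, "twist": 0}, {"dx": -8.5, "dy": 0, "dz": 0, "twist": 0}, {"dx": -12, "dy": 0, "dz": 0, "twist": 0}, {"dx": -15, "dy": 0, "dz": 0, "twist": 0}, {"dx": -17, "dy": 0, "dz": 0, "twist": 0}, {"dx": -18, "dy": 0, "dz": 0, "twist": 0}, {"dx": -18, "dy": 0, "dz": 0, "twist": 0}]'

```text
clock: 7.07
position: [0.4972, 0.0356, 0.2724]
tool_rot: [-3.023, 1.565, 0.051]
force: [-0.4, -0.3, -0.3]
grip_width: 0.0473
```

Run:
```python
from h import *
from workcell import imaging
goal([0.66,.06,.27],np.radians(86.2))
ci=imaging.camera_info('wrist');print(ci['origin'].tolist(),ci['attitude'].tolist())
im=imaging.grab_frame('wrist');cv2.imwrite("pics/w5.png",im[:,:,::-1])
```

```text
t 7.07 pos [0.4972 0.0356 0.2724] jaw -1.638 xdir [ 0.006  0.    -1.   ] cm [  0.34  -3.53 -16.08] twist -0.001039710144004502 q [-0.06  0.28 -0.16  1.89  0.05  0.97 -1.88] F [-0.4 -0.3 -0.3] w 0.0473
[0.5804848843302369, 0.029922004789633475, 0.4081099797041515] [2.8152131500207713, 0.0004513805211832089, -1.637221900437495]
```

View pics/w5.png

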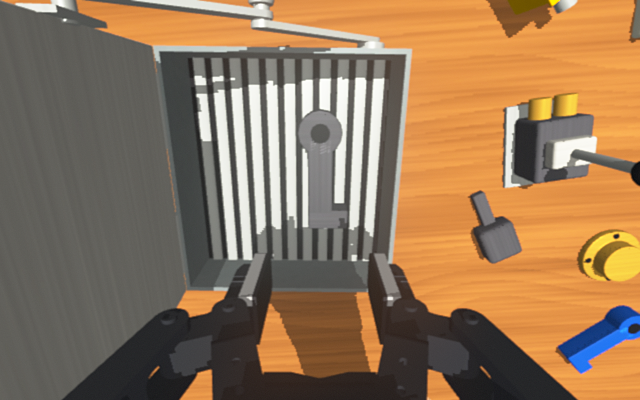

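>>> arm_command --commands '[{"dx": 0, "dy": -0.5, "dz": -2, "twist": 0}, {"dx": 0, "dy": -1, "dz": -5, "twist": 0}, {"dx": 0, "dy": -2, "dz": -8.5, "twist": 0}, {"dx": 0, "dy": -3, "dz": -12, "twist": 0}, {"dx": 0.5, "dy": -3.3, "dz": -14.5, "twist": 0}, {"dx": 1.5, "dy": -3.3, "dz": -15.8, "twist": 0}, {"dx": 2, "dy": -3.3, "dz": -16.3, "twist": 0}, {"dx": 2, "dy": -3.3, "dz": -16.3, "twist": 0}]' --grip 1 --squeeze 40

```text
clock: 7.78
position: [0.6609, 0.0573, 0.2482]
tool_rot: [1.207, 1.57, -2.002]
force: [-0.1, -0.2, 0.1]
grip_width: -0.0001
```

Run:
```python
from h import *
from workcell import imaging
goal([0.662,.058,.20],np.radians(85.7))
im=imaging.grab_frame('wrist');cv2.imwrite("pics/w6.png",im[:,:,::-1])
im2=imaging.grab_frame('side');cv2.imwrite("pics/s6.png",im2[:,:,::-1])
im3=imaging.grab_frame('top');cv2.imwrite("pics/t6.png",np.hstack([cv2.resize(im3[110:260,230:430,::-1],(400,300),interpolation=2),cv2.resize(im2[90:240,250:450,::-1],(400,300),interpolation=2)]))
```

```text
t 7.78 pos [0.6609 0.0573 0.2482] jaw -1.638 xdir [-0.    -0.001 -1.   ] cm [ 4.82 -0.08 -0.11] twist 0.007648587328988654 q [-0.09  0.58 -0.13  1.47  0.08  1.09 -1.88] F [-0.1 -0.2  0.1] w -0.0001
```

View pics/w6.png

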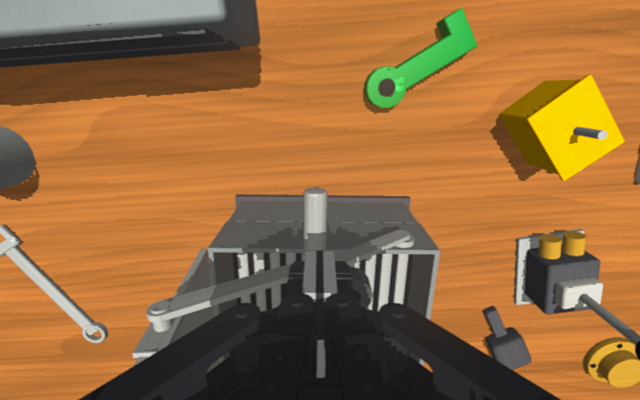

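View pics/t6.png

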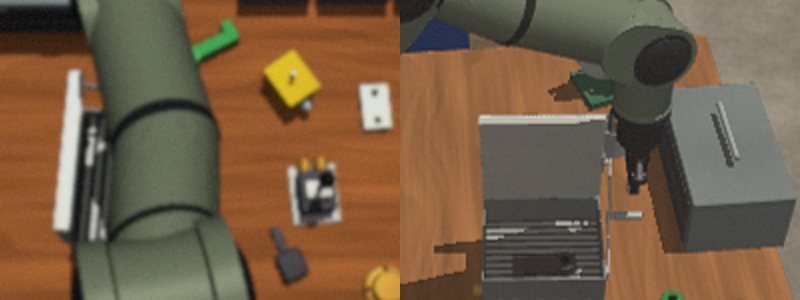

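Run:
```python
from h import *
from workcell import imaging,sensors
ci=imaging.camera_info('wrist');s=sensors.observe()
print(onz('w',(315,193),.178,ci),onz('w',(316,232),.182,ci))
print('tip',proj('w',s['position']+np.array([0,0,-.008]),ci))
```

```text
[0.67799319 0.05908274 0.178     ] [0.6513119  0.06023374 0.182     ]
tip (np.float64(319.08830755574746), np.float64(265.9275648068514))
```

>>> arm_command --commands '[{"dx": 1.5, "dy": 0, "dz": 0, "twist": 0}, {"dx": 3.2, "dy": 0, "dz": 0, "twist": 0}, {"dx": 4.6, "dy": 0, "dz": 0, "twist": 0}, {"dx": 5.2, "dy": 0, "dz": 0, "twist": 0}, {"dx": 5.4, "dy": -0.05, "dz": 0, "twist": 0}, {"dx": 5.6, "dy": -0.15, "dz": 0, "twist": 0}, {"dx": 5.8, "dy": -0.3, "dz": 0, "twist": 0}, {"dx": 5.9, "dy": -0.35, "dz": 0, "twist": 0}]'

```text
clock: 8.6
position: [0.6615, 0.0613, 0.1933]
tool_rot: [-3.034, 1.566, 0.04]
force: [-1.0, 0.9, 5.5]
grip_width: 0.0001
```

>>> arm_command --commands '[{"dx": 0.3, "dy": -0.2, "dz": 0, "twist": 0}, {"dx": 0.6, "dy": -0.4, "dz": 0, "twist": 0}, {"dx": 0.9, "dy": -0.6, "dz": 0, "twist": 0}, {"dx": 1.2, "dy": -0.8, "dz": 0, "twist": 0}, {"dx": 1.5, "dy": -1.0, "dz": 0, "twist": 0}]'

```text
clock: 9.02
position: [0.6627, 0.0723, 0.1788]
tool_rot: [-2.891, 1.564, 0.184]
force: [-0.5, 1.6, 6.4]
grip_width: -0.0
```

>>> arm_command --commands '[{"dx": 0.3, "dy": -0.2, "dz": 0, "twist": 0}, {"dx": 0.6, "dy": -0.4, "dz": 0, "twist": 0}, {"dx": 0.9, "dy": -0.6, "dz": 0, "twist": 0}, {"dx": 1.2, "dy": -0.8, "dz": 0, "twist": 0}, {"dx": 1.5, "dy": -1.0, "dz": 0, "twist": 0}, {"dx": 1.6, "dy": -1.1, "dz": 0, "twist": 0}]'

```text
clock: 9.52
position: [0.6638, 0.0829, 0.1628]
tool_rot: [-3.027, 1.564, 0.048]
force: [-1.4, -5.0, 7.5]
grip_width: 0.0003
```

Run:
```python
from h import *
from workcell import imaging
goal([0.662,.058,.30],np.radians(85.7))
im2=imaging.grab_frame('side')
im3=imaging.grab_frame('wrist');cv2.imwrite("pics/t7.png",np.hstack([cv2.resize(im3[:,:,::-1],(400,250)),cv2.resize(im2[90:240,250:450,::-1],(400,250),interpolation=2)]))
```

```text
t 9.52 pos [0.6638 0.0829 0.1628] jaw -1.638 xdir [ 0.007  0.    -1.   ] cm [-13.72   2.49  -0.08] twist 0.008226111681079118 q [-0.13  0.67 -0.13  1.54  0.1   0.93 -1.93] F [-1.4 -5.   7.5] w 0.0003
```

View pics/t7.png

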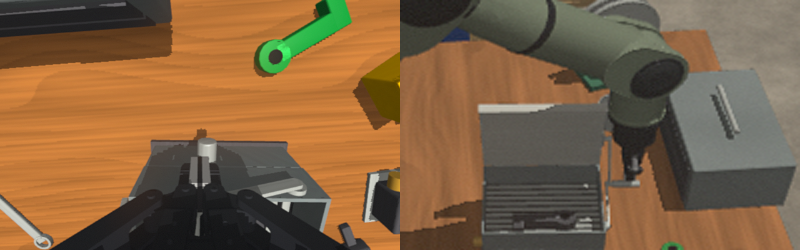

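>>> arm_command --commands '[{"dx": -1.5, "dy": 0.3, "dz": 0, "twist": 0}, {"dx": -4, "dy": 0.5, "dz": 0, "twist": 0}, {"dx": -7.5, "dy": 0.5, "dz": 0, "twist": 0}, {"dx": -11.5, "dy": 0.5, "dz": -0.5, "twist": 0}, {"dx": -15.5, "dy": 0.5, "dz": -1, "twist": 0}, {"dx": -19, "dy": 0.5, "dz": -1, "twist": 0}, {"dx": -22, "dy": 0.5, "dz": -1, "twist": 0}, {"dx": -25, "dy": 0, "dz": -1, "twist": 0}, {"dx": -26.5, "dy": -2, "dz": -0.5, "twist": 0}, {"dx": -26.5, "dy": -4, "dz": 0, "twist": 0}, {"dx": -26.5, "dy": -6, "dz": 1, "twist": 0}, {"dx": -26.5, "dy": -8, "dz": 2, "twist": 0}]'

```text
clock: 10.62
position: [0.6471, 0.1652, 0.4278]
tool_rot: [-2.95, 1.564, 0.125]
force: [0.9, 0.3, -0.5]
grip_width: 0.0002
```

Run:
```python
from h import *
from workcell import imaging
goal([0.508,.215,.42],np.radians(85.7))
im2=imaging.grab_frame('side')
im3=imaging.grab_frame('wrist');cv2.imwrite("pics/t8.png",np.hstack([cv2.resize(im3[:,:,::-1],(400,250)),cv2.resize(im2[90:240,250:450,::-1],(400,250),interpolation=2)]))
```

```text
t 10.62 pos [0.6471 0.1652 0.4278] jaw -1.638 xdir [ 0.007  0.001 -1.   ] cm [ 0.69 -4.04 14.21] twist 0.008225761407826049 q [-0.25  0.48 -0.14  1.19  0.07  1.47 -2.03] F [ 0.9  0.3 -0.5] w 0.0002
```

View pics/t8.png

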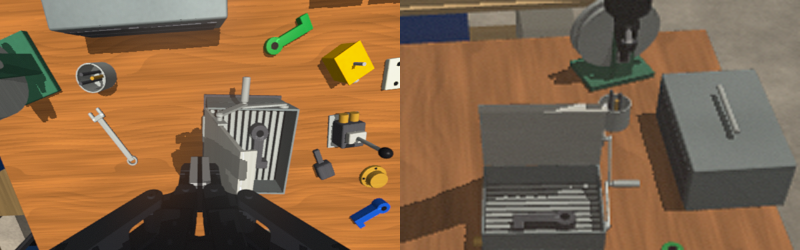

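>>> arm_command --commands '[{"dx": 0.2, "dy": -2, "dz": 1.5, "twist": 0}, {"dx": 0.2, "dy": -4, "dz": 4, "twist": 0}, {"dx": 0.2, "dy": -4.2, "dz": 7.5, "twist": 0}, {"dx": 0.2, "dy": -4.2, "dz": 11, "twist": 0}, {"dx": 0.2, "dy": -4.2, "dz": 13, "twist": 0}, {"dx": 0.5, "dy": -4.2, "dz": 14.2, "twist": 0}, {"dx": 2, "dy": -4.2, "dz": 14.2, "twist": 0}, {"dx": 4.5, "dy": -4.2, "dz": 14.2, "twist": 0}, {"dx": 7, "dy": -4.2, "dz": 14.2, "twist": 0}, {"dx": 9, "dy": -4.2, "dz": 14.2, "twist": 0}, {"dx": 10, "dy": -4.2, "dz": 14.2, "twist": 0}, {"dx": 10, "dy": -4.2, "dz": 14.2, "twist": 0}]'

```text
clock: 11.72
position: [0.507, 0.2187, 0.3254]
tool_rot: [-2.75, 1.567, 0.33]
force: [0.0, -0.9, 0.9]
grip_width: 0.0002
```

Run:
```python
from h import *
from workcell import imaging
goal([0.508,.215,.327],np.radians(85.7))
im2=imaging.grab_frame('side')
im3=imaging.grab_frame('top');cv2.imwrite("pics/t9.png",np.hstack([cv2.resize(im3[110:260,200:400,::-1],(400,300)),cv2.resize(im2[90:240,250:450,::-1],(400,300),interpolation=2)]))
im3=imaging.grab_frame('wrist');cv2.imwrite("pics/w9.png",im3[:,:,::-1])
```

```text
t 11.72 pos [0.507  0.2187 0.3254] jaw -1.633 xdir [ 0.004  0.001 -1.   ] cm [-0.16  0.37 -0.13] twist 0.013181049005368983 q [-0.36  0.33 -0.2   1.68  0.07  1.14 -2.21] F [ 0.  -0.9  0.9] w 0.0002
```

View pics/t9.png

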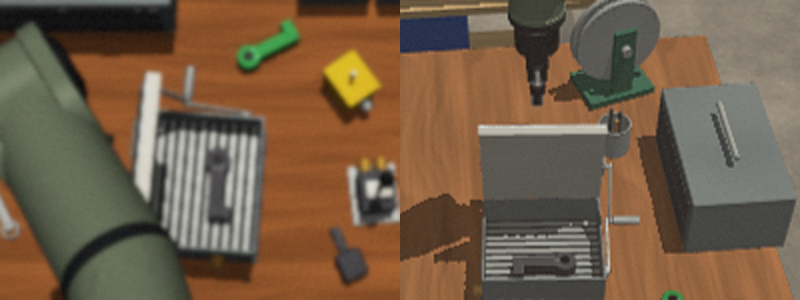

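View pics/w9.png

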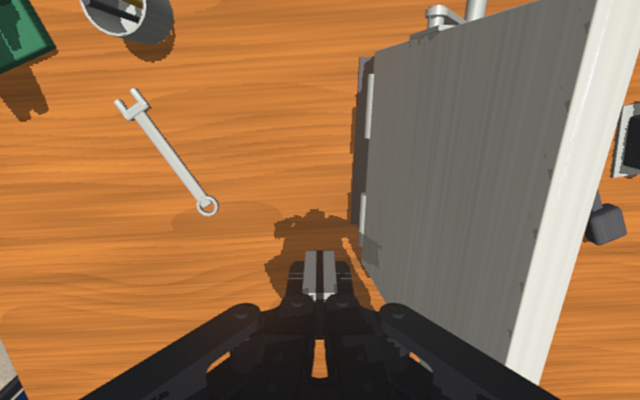

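```bash
cat >> h.py <<'E'
def lidtab(ths,r=.19):
    from workcell import sensors
    s=sensors.observe();R=Rt(s)
    yaw=np.radians(-4.3);ex=np.array([np.cos(yaw),np.sin(yaw),0]);ey=np.array([-np.sin(yaw),np.cos(yaw),0]);c=np.array([.500,.0645,0])
    for th in ths:
        y=.1-r*np.cos(th)+.006*np.sin(th)+.0145; z=.13+r*np.sin(th)+.006*np.cos(th)+.008
        P=c+ey*y+np.array([0,0,z]); d=R.T@(P-s['position'])*100
        print(round(th,3),np.round(d,1),np.round(P,3))
    goal(P)
E
python3 -c "
from h import *
lidtab(np.arange(1.5,0.9,-.06))"
```

```text
1.5 [ 0.   4.8 -0.3] [0.508 0.171 0.328]
1.44 [ 0.1  6.  -0.3] [0.507 0.16  0.327]
1.38 [ 0.2  7.1 -0.3] [0.506 0.149 0.326]
1.32 [ 0.5  8.2 -0.3] [0.505 0.137 0.324]
1.26 [ 0.7  9.3 -0.2] [0.505 0.126 0.321]
1.2 [ 1.1 10.4 -0.2] [0.504 0.116 0.317]
1.14 [ 1.5 11.5 -0.2] [0.503 0.105 0.313]
1.08 [ 2.  12.5 -0.2] [0.502 0.095 0.308]
1.02 [ 2.5 13.5 -0.2] [0.502 0.085 0.303]
0.96 [ 3.1 14.5 -0.2] [0.501 0.075 0.297]
t 11.87 pos [0.5079 0.2195 0.3284] jaw -1.633 xdir [ 0.008  0.003 -1.   ] cm [ 3.07 14.48 -0.16] twist None q [-0.36  0.32 -0.2   1.68  0.07  1.14 -2.21] F [-0.5  0.1  0.1] w -0.0
```

>>> arm_command --commands '[{"dx": 0, "dy": 1.5, "dz": -0.2, "twist": 0}, {"dx": 0, "dy": 3.2, "dz": -0.2, "twist": 0}, {"dx": 0, "dy": 4.2, "dz": -0.2, "twist": 0}, {"dx": 0, "dy": 4.8, "dz": -0.2, "twist": 0}, {"dx": 0, "dy": 5.4, "dz": -0.2, "twist": 0}, {"dx": 0.1, "dy": 6.0, "dz": -0.2, "twist": 0}, {"dx": 0.1, "dy": 6.6, "dz": -0.2, "twist": 0}, {"dx": 0.2, "dy": 7.1, "dz": -0.2, "twist": 0}]'

```text
clock: 12.53
position: [0.5056, 0.1483, 0.3262]
tool_rot: [-2.647, 1.562, 0.433]
force: [0.1, 4.5, 4.2]
grip_width: -0.0001
```

Run:
```python
from h import *
lidtab(np.arange(1.4,0.7,-.05))
```

```text
1.4 [ 0.  -0.4 -0.1] [0.507 0.152 0.326]
1.35 [ 0.2  0.5 -0.1] [0.506 0.143 0.325]
1.3 [ 0.3  1.5 -0. ] [0.505 0.134 0.323]
1.25 [ 0.6  2.4 -0. ] [0.505 0.125 0.32 ]
1.2 [ 0.9  3.3 -0. ] [0.504 0.116 0.317]
1.15 [ 1.2  4.2 -0. ] [0.503 0.107 0.314]
1.1 [1.6 5.  0. ] [0.503 0.098 0.31 ]
1.05 [2.  5.9 0. ] [0.502 0.09  0.306]
1.0 [2.5 6.7 0. ] [0.501 0.081 0.301]
0.95 [3.  7.5 0.1] [0.501 0.073 0.296]
0.9 [3.5 8.3 0.1] [0.5   0.066 0.291]
0.85 [4.1 9.1 0.1] [0.5   0.058 0.285]
0.8 [4.7 9.8 0.1] [0.499 0.051 0.278]
0.75 [ 5.4 10.5  0.1] [0.498 0.044 0.272]
t 12.53 pos [0.5056 0.1483 0.3262] jaw -1.632 xdir [ 0.008  0.004 -1.   ] cm [ 5.39 10.47  0.11] twist None q [-0.26  0.28 -0.17  1.74  0.05  1.11 -2.08] F [0.1 4.5 4.2] w -0.0001
```

>>> arm_command --commands '[{"dx": 0.2, "dy": 0.6, "dz": 0, "twist": 0}, {"dx": 0.3, "dy": 1.5, "dz": 0, "twist": 0}, {"dx": 0.6, "dy": 2.4, "dz": 0, "twist": 0}, {"dx": 0.9, "dy": 3.3, "dz": 0, "twist": 0}, {"dx": 1.2, "dy": 4.2, "dz": 0, "twist": 0}, {"dx": 1.6, "dy": 5.0, "dz": 0, "twist": 0}, {"dx": 2.0, "dy": 5.9, "dz": 0, "twist": 0}]'

```text
clock: 13.12
position: [0.502, 0.0887, 0.3056]
tool_rot: [-2.644, 1.562, 0.436]
force: [-1.3, 3.9, 0.7]
grip_width: -0.0002
```

Run:
```python
from h import *
from workcell import imaging
lidtab(np.arange(1.05,0.4,-.05))
im2=imaging.grab_frame('side');cv2.imwrite("pics/s10.png",cv2.resize(im2[90:270,250:490,::-1],(640,480),interpolation=2))
```

```text
1.05 [-0.  -0.1  0. ] [0.502 0.09  0.306]
1.0 [0.4 0.7 0. ] [0.501 0.081 0.301]
0.95 [0.9 1.5 0. ] [0.501 0.073 0.296]
0.9 [1.5 2.3 0.1] [0.5   0.066 0.291]
0.85 [2.1 3.1 0.1] [0.5   0.058 0.285]
0.8 [2.7 3.8 0.1] [0.499 0.051 0.278]
0.75 [3.3 4.5 0.1] [0.498 0.044 0.272]
0.7 [4.  5.1 0.1] [0.498 0.038 0.265]
0.65 [4.8 5.8 0.1] [0.498 0.031 0.258]
0.6 [5.5 6.3 0.1] [0.497 0.026 0.25 ]
0.55 [6.3 6.9 0.2] [0.497 0.02  0.242]
0.5 [7.1 7.4 0.2] [0.496 0.015 0.234]
0.45 [7.9 7.9 0.2] [0.496 0.011 0.226]
t 13.12 pos [0.502  0.0887 0.3056] jaw -1.632 xdir [ 0.008  0.004 -1.   ] cm [7.92 7.86 0.18] twist None q [-0.17  0.27 -0.14  1.82  0.04  1.05 -1.97] F [-1.3  3.9  0.7] w -0.0002
```

View pics/s10.png

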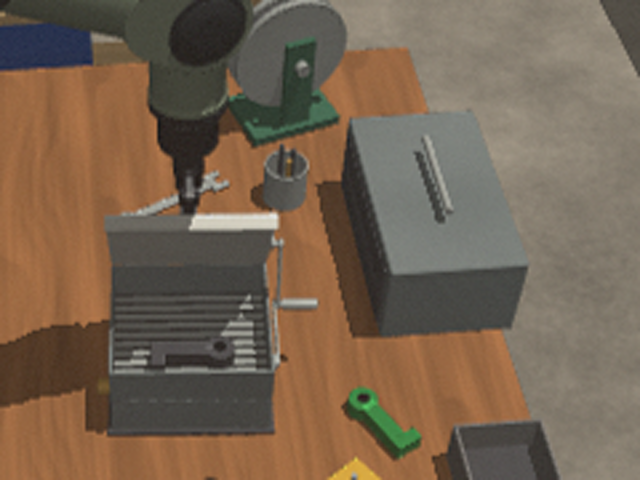

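Lid is closing nicely, with the stay folding (knee at (298,303) in the crop). Continue.

>>> arm_command --commands '[{"dx": 0.4, "dy": 0.7, "dz": 0, "twist": 0}, {"dx": 0.9, "dy": 1.5, "dz": 0, "twist": 0}, {"dx": 1.5, "dy": 2.3, "dz": 0.1, "twist": 0}, {"dx": 2.1, "dy": 3.1, "dz": 0.1, "twist": 0}, {"dx": 2.7, "dy": 3.8, "dz": 0.1, "twist": 0}, {"dx": 3.3, "dy": 4.5, "dz": 0.1, "twist": 0}, {"dx": 4.0, "dy": 5.1, "dz": 0.1, "twist": 0}, {"dx": 4.8, "dy": 5.8, "dz": 0.1, "twist": 0}, {"dx": 5.5, "dy": 6.3, "dz": 0.1, "twist": 0}]'

```text
clock: 13.92
position: [0.4969, 0.0231, 0.2486]
tool_rot: [-2.741, 1.564, 0.337]
force: [0.6, -0.2, 2.8]
grip_width: 0.0002
```

Run:
```python
from h import *
from workcell import imaging
lidtab(np.arange(.6,-.01,-.05))
im2=imaging.grab_frame('side');cv2.imwrite("pics/s11.png",cv2.resize(im2[90:270,250:490,::-1],(640,480),interpolation=2))
```

```text
0.6 [-0.2 -0.3 -0. ] [0.497 0.026 0.25 ]
0.55 [0.6 0.3 0. ] [0.497 0.02  0.242]
0.5 [1.4 0.8 0. ] [0.496 0.015 0.234]
0.45 [2.3 1.2 0. ] [0.496 0.011 0.226]
0.4 [3.1 1.7 0. ] [0.496 0.006 0.218]
0.35 [4. 2. 0.] [0.495 0.003 0.209]
0.3 [4.9 2.4 0.1] [ 0.495 -0.001  0.2  ]
0.25 [5.8 2.7 0.1] [ 0.495 -0.003  0.191]
0.2 [6.7 2.9 0.1] [ 0.495 -0.006  0.182]
0.15 [7.6 3.1 0.1] [ 0.495 -0.008  0.172]
0.1 [8.6 3.3 0.1] [ 0.494 -0.009  0.163]
0.05 [9.5 3.4 0.1] [ 0.494 -0.01   0.153]
-0.0 [10.5  3.4  0.1] [ 0.494 -0.011  0.144]
t 13.92 pos [0.4969 0.0231 0.2486] jaw -1.634 xdir [ 0.006  0.002 -1.   ] cm [10.45  3.42  0.1 ] twist None q [-0.07  0.31 -0.11  1.92  0.04  0.91 -1.84] F [ 0.6 -0.2  2.8] w 0.0002
```

View pics/s11.png

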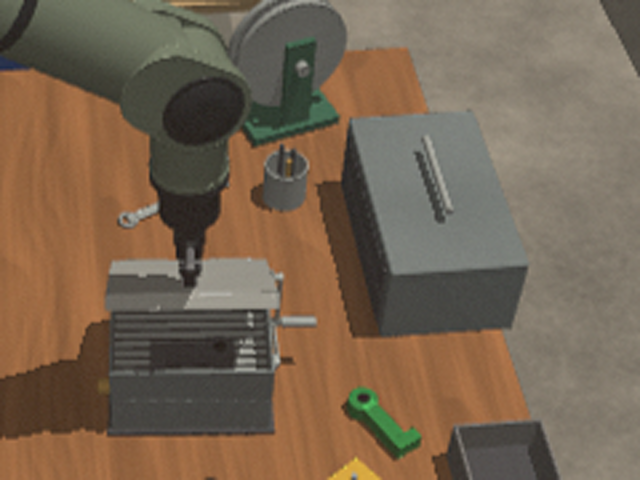

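>>> arm_command --commands '[{"dx": 0.6, "dy": 0.3, "dz": 0, "twist": 0}, {"dx": 1.4, "dy": 0.8, "dz": 0, "twist": 0}, {"dx": 2.3, "dy": 1.2, "dz": 0, "twist": 0}, {"dx": 3.1, "dy": 1.7, "dz": 0, "twist": 0}, {"dx": 4.0, "dy": 2.0, "dz": 0, "twist": 0}, {"dx": 4.9, "dy": 2.4, "dz": 0, "twist": 0}, {"dx": 5.8, "dy": 2.7, "dz": 0, "twist": 0}, {"dx": 6.7, "dy": 2.9, "dz": 0, "twist": 0}, {"dx": 7.4, "dy": 3.1, "dz": 0, "twist": 0}, {"dx": 8.0, "dy": 3.2, "dz": 0, "twist": 0}]'

```text
clock: 14.8
position: [0.4945, -0.0097, 0.1664]
tool_rot: [-2.698, 1.566, 0.38]
force: [0.3, -1.3, 1.3]
grip_width: -0.0001
```

Run:
```python
from h import *
lidtab(np.arange(.2,-.01,-.05))
```

```text
0.2 [-1.5 -0.4  0. ] [ 0.495 -0.006  0.182]
0.15 [-0.6 -0.2  0. ] [ 0.495 -0.008  0.172]
0.1 [ 0.4 -0.   0. ] [ 0.494 -0.009  0.163]
0.05 [1.3 0.1 0. ] [ 0.494 -0.01   0.153]
0.0 [2.2 0.1 0. ] [ 0.494 -0.011  0.144]
t 14.8 pos [ 0.4945 -0.0097  0.1664] jaw -1.635 xdir [ 0.004  0.002 -1.   ] cm [2.24 0.11 0.02] twist None q [-0.02  0.42 -0.1   2.01  0.06  0.71 -1.79] F [ 0.3 -1.3  1.3] w -0.0001
```

Slow down for the last 2 cm.

>>> arm_command --commands '[{"dx": 0.3, "dy": 0.1, "dz": 0, "twist": 0}, {"dx": 0.6, "dy": 0.1, "dz": 0, "twist": 0}, {"dx": 0.9, "dy": 0.1, "dz": 0, "twist": 0}, {"dx": 1.2, "dy": 0.1, "dz": 0, "twist": 0}, {"dx": 1.5, "dy": 0.1, "dz": 0, "twist": 0}, {"dx": 1.7, "dy": 0.1, "dz": 0, "twist": 0}, {"dx": 1.9, "dy": 0.1, "dz": 0, "twist": 0}, {"dx": 2.1, "dy": 0.1, "dz": 0, "twist": 0}]'

```text
clock: 15.47
position: [0.4946, -0.0107, 0.1454]
tool_rot: [-2.721, 1.566, 0.357]
force: [0.3, -1.3, 0.1]
grip_width: 0.0006
```

>>> arm_command --commands '[{"dx": 0.1, "dy": 0, "dz": 0, "twist": 0}, {"dx": 0.2, "dy": 0, "dz": 0, "twist": 0}, {"dx": 0.3, "dy": 0, "dz": 0, "twist": 0}]'

```text
clock: 15.72
position: [0.4947, -0.0107, 0.1436]
tool_rot: [-2.766, 1.566, 0.311]
force: [-17.6, -0.7, 58.3]
grip_width: -0.0001
```

>>> arm_command --commands '[{"dx": -1, "dy": 0, "dz": 0, "twist": 0}, {"dx": -3, "dy": 0, "dz": 0, "twist": 0}, {"dx": -6, "dy": 0, "dz": 0, "twist": 0}, {"dx": -9, "dy": 1.5, "dz": -0.2, "twist": -0.02}, {"dx": -11, "dy": 4.5, "dz": -0.4, "twist": -0.06}, {"dx": -11.5, "dy": 8, "dz": -0.8, "twist": -0.1}, {"dx": -11.5, "dy": 11.5, "dz": -1.1, "twist": -0.14}, {"dx": -11.5, "dy": 15, "dz": -1.4, "twist": -0.17}, {"dx": -11.5, "dy": 18.5, "dz": -1.8, "twist": -0.17}, {"dx": -11.5, "dy": 22, "dz": -2.1, "twist": -0.17}, {"dx": -11.5, "dy": 25, "dz": -2.4, "twist": -0.17}, {"dx": -11.5, "dy": 27, "dz": -2.6, "twist": -0.17}]'

```text
clock: 16.72
position: [0.502, -0.2853, 0.2581]
tool_rot: [-3.092, 1.566, 0.152]
force: [0.9, -0.6, -0.1]
grip_width: -0.0001
```

Run:
```python
from h import *
from workcell import imaging
goal([.503,-.284,.140],np.radians(96))
ci=imaging.camera_info('wrist');print(ci['origin'].tolist(),ci['attitude'].tolist())
im3=imaging.grab_frame('wrist');cv2.imwrite("pics/w12.png",im3[:,:,::-1])
im2=imaging.grab_frame('side');cv2.imwrite("pics/s12.png",cv2.resize(im2[90:310,230:470,::-1],(640,587),interpolation=2))
```

```text
t 16.72 pos [ 0.502  -0.2853  0.2581] jaw -1.468 xdir [ 0.005  0.001 -1.   ] cm [11.81 -0.11 -0.05] twist -0.0016976723716091158 q [ 0.44  0.42 -0.03  1.71  0.01  1.   -1.06] F [ 0.9 -0.6 -0.1] w -0.0001
[0.5852905269052988, -0.2766948475405094, 0.3937130382520179] [2.813776981395483, -7.124884597220493e-05, -1.46686892675881]
```

View pics/w12.png

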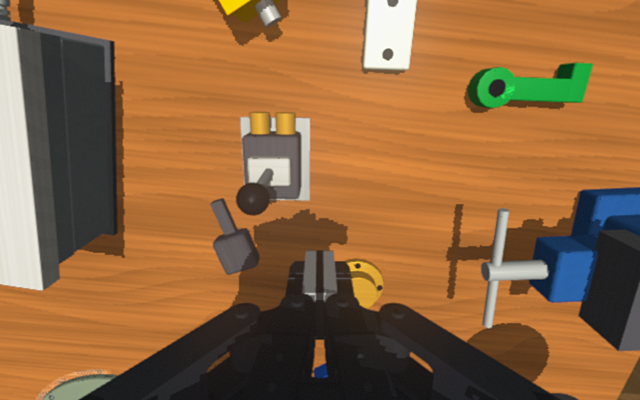

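View pics/s12.png

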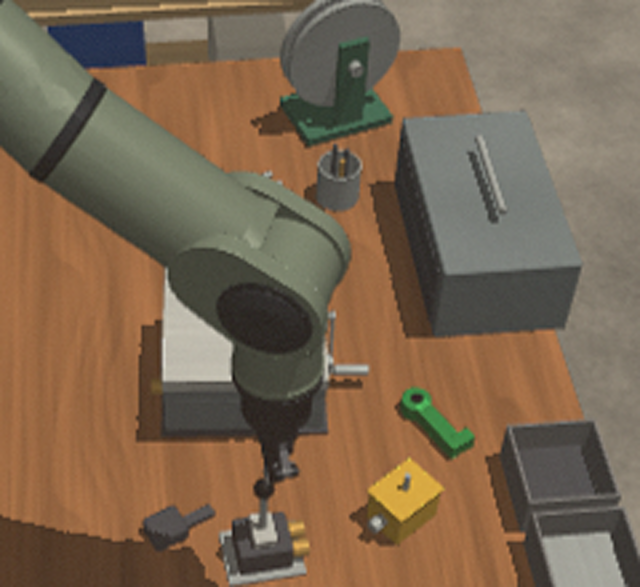

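Run:
```python
from h import *
ci=dict(fx=327.9399,cx=319.28356,cy=199.498,origin=[0.5852905269052988, -0.2766948475405094, 0.3937130382520179],attitude=[2.813776981395483, -7.124884597220493e-05, -1.46686892675881])
print(onz('w',(253.5,198.5),.15,ci),onz('w',(269,171),.066,ci))
```

```text
[ 0.49832819 -0.23391931  0.15      ] [ 0.49979013 -0.2338056   0.066     ]
```

>>> arm_command --commands '[{"dx": 2, "dy": 0, "dz": 0, "twist": 0}, {"dx": 5, "dy": 0, "dz": 0, "twist": 0}, {"dx": 8, "dy": 0, "dz": 0, "twist": 0}, {"dx": 10.3, "dy": 0, "dz": 0, "twist": 0}, {"dx": 11.5, "dy": 0, "dz": 0, "twist": 0}, {"dx": 11.8, "dy": -0.5, "dz": 0, "twist": 0}, {"dx": 11.8, "dy": -1.2, "dz": 0, "twist": 0}, {"dx": 11.8, "dy": -2.0, "dz": 0, "twist": 0}, {"dx": 11.8, "dy": -2.8, "dz": 0, "twist": 0}, {"dx": 11.8, "dy": -3.4, "dz": 0, "twist": 0}]'

```text
clock: 17.65
position: [0.4996, -0.2506, 0.1411]
tool_rot: [3.022, 1.565, -0.018]
force: [0.6, -1.2, 1.0]
grip_width: 0.0001
```

Run:
```python
from h import *
goal([.496,-.221,.140],np.radians(96))
```

```text
t 17.65 pos [ 0.4996 -0.2506  0.1411] jaw -1.469 xdir [ 0.006 -0.    -1.   ] cm [ 0.11 -2.98  0.05] twist -0.0030210343520993277 q [ 0.38  0.54 -0.03  1.87  0.02  0.73 -1.13] F [ 0.6 -1.2  1. ] w 0.0001
```

>>> arm_command --commands '[{"dx": 0.05, "dy": -0.6, "dz": 0, "twist": 0}, {"dx": 0.1, "dy": -1.3, "dz": 0, "twist": 0}, {"dx": 0.1, "dy": -2.0, "dz": 0, "twist": 0}, {"dx": 0.1, "dy": -2.5, "dz": 0, "twist": 0}, {"dx": 0.1, "dy": -2.8, "dz": 0, "twist": 0}, {"dx": 0.1, "dy": -3.0, "dz": 0, "twist": 0}, {"dx": 0.1, "dy": -3.0, "dz": 0, "twist": 0}]'

```text
clock: 18.23
position: [0.4964, -0.2206, 0.1401]
tool_rot: [3.01, 1.565, -0.03]
force: [0.4, -5.3, -0.9]
grip_width: 0.0003
```

Run:
```python
from h import *
from workcell import imaging
goal([.496,-.221,.140],np.radians(96))
im3=imaging.grab_frame('wrist')
im2=imaging.grab_frame('side');cv2.imwrite("pics/s13.png",np.hstack([cv2.resize(im3[100:350,150:400,::-1],(400,400)),cv2.resize(im2[220:320,270:370,::-1],(400,400),interpolation=2)]))
```

```text
t 18.23 pos [ 0.4964 -0.2206  0.1401] jaw -1.469 xdir [ 0.006 -0.    -1.   ] cm [0.01 0.03 0.05] twist -0.0028642718131335343 q [ 0.34  0.52 -0.04  1.91  0.02  0.71 -1.18] F [ 0.4 -5.3 -0.9] w 0.0003
```

View pics/s13.png

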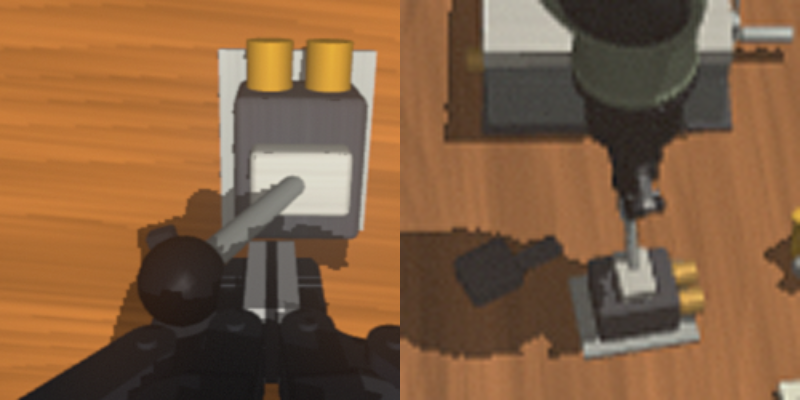

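Run:
```python
from h import *
from workcell import imaging
ci=imaging.camera_info('wrist')
for a in(.35,.4,.45,.5):
    P=np.array([.499,-.2337,.058])+.092*np.array([-.105*np.sin(a),.994*np.sin(a),np.cos(a)]);print(a,P,proj('w',P,ci))
```

```text
0.35 [ 0.49568761 -0.20234268  0.14442229] (np.float64(278.3930249067632), np.float64(277.53036180201644))
0.4 [ 0.49523822 -0.19808847  0.14273761] (np.float64(269.6156906595538), np.float64(275.5808850495934))
0.45 [ 0.49479823 -0.19392327  0.14084113] (np.float64(261.2855353527182), np.float64(273.43035499768393))
0.5 [ 0.49436875 -0.18985749  0.1387376 ] (np.float64(253.43932342906263), np.float64(271.09916240026735))
```

>>> arm_command --commands '[{"dx": 0, "dy": 0, "dz": 0, "twist": 0}, {"dx": 0, "dy": 0, "dz": 0, "twist": 0}, {"dx": 0, "dy": 0, "dz": 0, "twist": 0}, {"dx": 0, "dy": 0, "dz": 0, "twist": 0}, {"dx": 0, "dy": 0, "dz": 0, "twist": 0}, {"dx": 0, "dy": 0, "dz": 0, "twist": 0}, {"dx": 0, "dy": 0, "dz": 0, "twist": 0}, {"dx": 0, "dy": 0, "dz": 0, "twist": 0}, {"dx": 0, "dy": 0, "dz": 0, "twist": 0}]'

```text
clock: 19.08
position: [0.4965, -0.2211, 0.1401]
tool_rot: [2.996, 1.565, -0.044]
force: [1.0, -3.8, -0.4]
grip_width: 0.0004
```

>>> arm_command --commands '[{"dx": 0, "dy": -0.1, "dz": 0, "twist": 0}, {"dx": 0, "dy": -0.1, "dz": 0, "twist": 0}, {"dx": 0, "dy": -0.1, "dz": 0, "twist": 0}, {"dx": 0, "dy": -0.1, "dz": 0, "twist": 0}, {"dx": 0, "dy": -0.1, "dz": 0, "twist": 0}, {"dx": 0, "dy": -0.1, "dz": 0, "twist": 0}, {"dx": 0, "dy": -0.1, "dz": 0, "twist": 0}, {"dx": 0, "dy": -0.1, "dz": 0, "twist": 0}, {"dx": 0, "dy": -0.1, "dz": 0, "twist": 0}, {"dx": 0, "dy": -0.1, "dz": 0, "twist": 0}, {"dx": 0, "dy": -0.1, "dz": 0, "twist": 0}, {"dx": 0, "dy": -0.1, "dz": 0, "twist": 0}]'

```text
clock: 20.08
position: [0.4964, -0.2201, 0.1401]
tool_rot: [2.994, 1.565, -0.046]
force: [0.8, -4.6, -2.0]
grip_width: 0.0002
```

>>> arm_command --commands '[{"dx": 0, "dy": 0, "dz": 0, "twist": 0}, {"dx": 0, "dy": 0, "dz": 0, "twist": 0}, {"dx": 0, "dy": 0, "dz": 0, "twist": 0}, {"dx": 0, "dy": 0, "dz": 0, "twist": 0}, {"dx": 0, "dy": 0, "dz": 0, "twist": 0}, {"dx": 0, "dy": 0, "dz": 0, "twist": 0}]'

```text
clock: 20.58
position: [0.4964, -0.2201, 0.1401]
tool_rot: [2.998, 1.565, -0.043]
force: [0.2, -4.5, -3.0]
grip_width: -0.0002
```

>>> arm_command --commands '[{"dx": 0, "dy": 0.6, "dz": 0, "twist": 0}, {"dx": 0, "dy": 1.4, "dz": 0, "twist": 0}, {"dx": 0, "dy": 2.2, "dz": 0, "twist": 0}, {"dx": 0, "dy": 3.0, "dz": 0, "twist": 0}, {"dx": 0, "dy": 3.8, "dz": 0, "twist": 0}, {"dx": 0, "dy": 5, "dz": 0, "twist": 0}, {"dx": 0, "dy": 6.5, "dz": 0, "twist": 0}, {"dx": -1, "dy": 7.5, "dz": 0, "twist": 0}, {"dx": -4, "dy": 8, "dz": 0, "twist": 0}, {"dx": -8, "dy": 8, "dz": 0, "twist": 0}, {"dx": -12, "dy": 8, "dz": 0, "twist": 0}, {"dx": -14, "dy": 8, "dz": 0, "twist": 0}]'

```text
clock: 21.58
position: [0.5043, -0.3015, 0.2848]
tool_rot: [2.821, 1.56, -0.22]
force: [0.2, -1.0, 1.0]
grip_width: -0.0
```

Run:
```python
from h import *
from workcell import imaging
goal([.496,-.221,.140],np.radians(96))
im3=imaging.grab_frame('wrist');cv2.imwrite("pics/w14.png",im3[:,:,::-1])
im2=imaging.grab_frame('side');cv2.imwrite("pics/s14.png",cv2.resize(im2[100:390,220:460,::-1],(496,600),interpolation=2))
im2=imaging.grab_frame('top');cv2.imwrite("pics/t14.png",im2[:,:,::-1])
```

```text
t 21.58 pos [ 0.5043 -0.3015  0.2848] jaw -1.47 xdir [ 0.01  -0.002 -1.   ] cm [14.45 -8.14  0.16] twist -0.004323871167267512 q [ 0.46  0.41 -0.03  1.66  0.01  1.06 -1.04] F [ 0.2 -1.   1. ] w -0.0
```

View pics/w14.png

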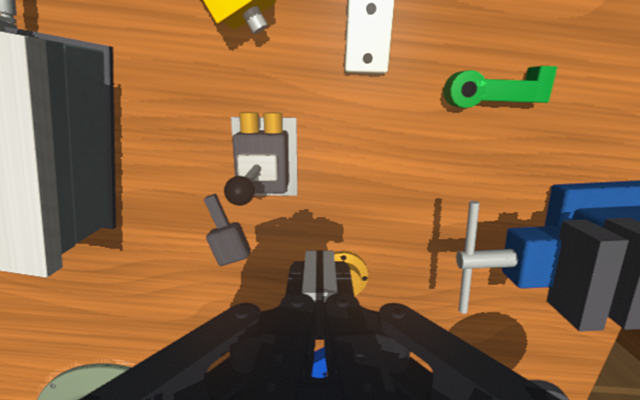

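View pics/s14.png

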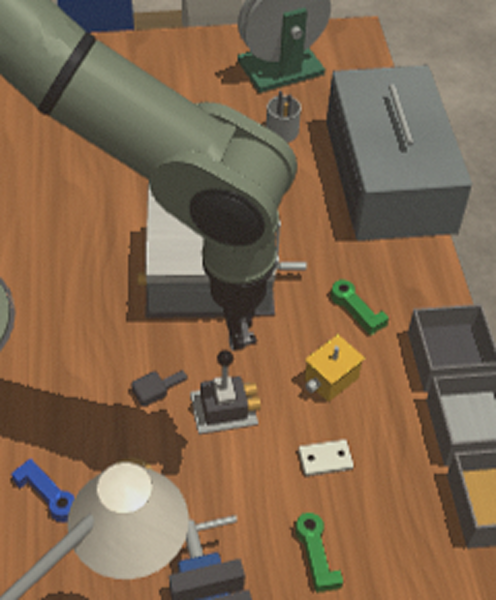

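View pics/t14.png

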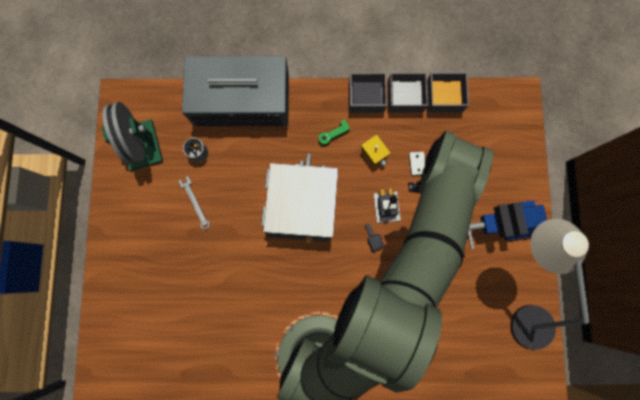

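Run:
```python
from h import *
y=np.radians(-4.3)
for x in(.11,-.11):
  for z in(.136,.146,.156): print(x,z,np.round(proj('top',[.498+np.cos(y)*x+np.sin(-y)*-.117,.0645+np.sin(y)*x+np.cos(y)*-.117,z]),1),np.round(proj('side',[.498+np.cos(y)*x+np.sin(-y)*-.117,.0645+np.sin(y)*x+np.cos(y)*-.117,z]),1))
im=cv2.imread('pics/s14.png');print()
t=cv2.imread('pics/t14.png');cv2.imwrite('pics/t14c.png',cv2.resize(t[150:250,250:350],(600,600),interpolation=2))
```

```text
0.11 0.136 [337.6 169.8] [351.8 231.7]
0.11 0.146 [337.7 169. ] [351.9 229.8]
0.11 0.156 [337.8 168.3] [352.1 228. ]
-0.11 0.136 [332.8 238.4] [288.9 232.5]
-0.11 0.146 [332.8 238.2] [288.7 230.7]
-0.11 0.156 [332.9 237.9] [288.6 228.9]
```

View pics/t14c.png

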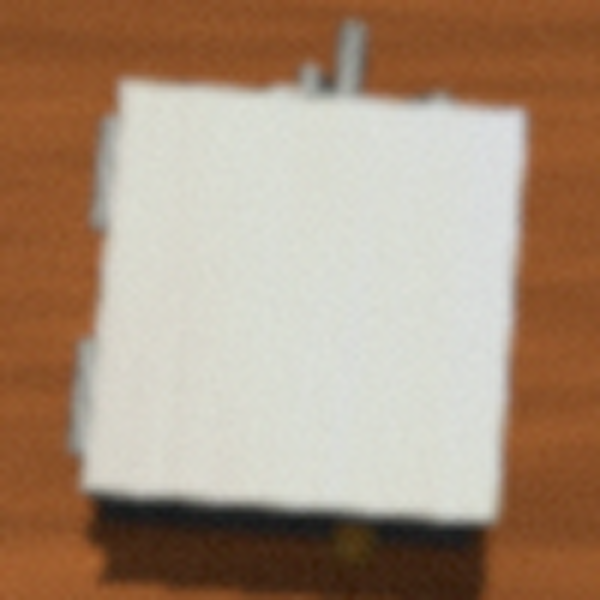

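```bash
python3 -c "
from workcell import order;print(order.job_done())"
```

```text
the job is handed in; nothing more can be done
None
```

The job is done and handed in at about 22 s on the robot's clock.

- **Pawl:** I picked up the grey pawl and set it down on the grating. The wrist picture showed it lying there flat.
- **Stay and lid:** I broke the stay by pushing the knee bar about 40 mm with 5 to 8 N. I then lowered the lid along its arc with 1 to 6 N.
- **Valve lever:** I pushed the lever to about 0.44 rad, measured from the ball in the picture. I held it about 2.4 s and backed off so it could return.

**Last checks:**
- The lid's outline in the top view lies within 1.5 px of where a fully shut lid should be. The lid reached its stop with the fingertips at 136 mm.
- The lever is back upright.
- No bystander in view had moved. The bearing cap was partly hidden by the gripper and I did not re-measure it.
- The gripper is touching nothing.

**Force peaks:**
- The fingertips met about 58 N in the final press on the already seated lid. That is more than I intended, but it was at the fingertips and below the 120 N wrist limit.
- They met about 20 N when setting the pawl down.

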